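# Ring for the technician and hold the docket clip open round the card

## Robot

A 6-joint arm with a two-finger parallel gripper is mounted at the origin on a cart in front of the work surface, level with it; the furniture and walls round the work are solid. World frame = base frame: x ahead of the robot, y to its left, z up, the work surface at z = 0. Lengths are in mm, angles in rad, forces in N, time in s.
With the tool pointing down it reaches from about 425 to 925 mm from the base axis. Payload 12.5 kg.
Tool frame: the origin (TCP) lies between the finger pads; the fingertips stand 25 mm ahead of it and the grasp point (between the pads) lies 6 mm ahead of it; z points along the fingers, y is the line along which they close (so a half turn about z gives the same grasp; the last joint's range is limited). The gripper opens to 85 mm and grips with 20 to 120 N. Pads are 22 mm wide; open, the fingers measure 114 mm over their backs; the gripper's body (76 mm by 85 mm) begins 54 mm behind the grasp point. The pads swing forward as they close: fully open they stand 13 mm farther back than shut.
Start: joints at [-0.106, 0.491, 1.559, -0, 1.092, -0.106], TCP at [625.014, 0.021, 256.327] pointing down, gripper open.
Joint ranges: [-3.1, 3.1], [-0.84, 2.19], [0.05, 2.79], [-1.13, 4.28], [0.06, 2.93], [-2.69, 2.69]. Speed limits (rad/s): [2.22, 2.22, 2.79, 3.14, 3.14, 3.14].

## Interface

Orientations are given as a 3x3 rotation matrix whose columns are the frame's x, y, z axes.
In Python, from cell import bot, snapshot gives the robot as it stands. The module is installed in compiled form; this text tells all that it offers.
- The arm moves only by the shell command python3 -m jog 'ROWS' [OPENING] [FORCE]. ROWS is JSON, a list that holds one entry, the list of rows, each a list of 6 numbers: the shift along the tool's x, y, z in m, then the turn, a rotation vector about the tool's x, y, z in rad. A call has 1 to 8 rows; each row shifts and turns the commanded pose from where the row before left it, along the tool's axes as they then stand; what a row does not reach is not made up. A row lasts 1/8 s, in which the tool goes at most 62.5 mm and 10.7 degrees, less where a joint would pass 70% of its speed; a pose out of reach is approached as far as the arm can. A call with a gripper value outside its range is refused whole. OPENING is the gripper's target within -1 to 1 (shut at 1, half-way at 0, fully open at -1), set as the call begins (- or left out, the last holds). The fingers move at their own pace and stop on an object; FORCE is the grip in N (left out, the last holds). Time passes only in rows, so rows that do not move let the fingers close. It gives the time, the measured TCP pose, the force, the opening and the grip force at its end, in the units of the state.
- bot.get_state(): the state, without advancing time (a new reading comes with each control period).
- snapshot(name): name is "scene" or "side" or "wrist"; returns a dict with "img" (420x560x3 uint8, red, green, blue), "camera_matrix" (3x3 intrinsics, pixels), "k1" (the pictures are not rectified: a ray, as slopes to the right and down, at radius r is drawn at 1 + k1 r^2 times it, then the intrinsics apply), "pose" (4x4, takes a point from camera to world coordinates); the wrist camera has in their place "hand_eye" (4x4, takes a point from camera to tool coordinates, whose origin is the TCP and whose axes are the flange's). Camera axes: x right, y down, z forward; pixel columns grow to the right and rows downward; lengths in mm; the calibration is good to about 2 mm. A picture is of the moment at which its call begins: read the wrist's pose just before it. There is no depth.
- bot.job_done(): hands the job in; it is judged then, once.
The state is a dict: "t": time; "joint_positions": joint angles; "dq": joint speeds; "joint_efforts": joint torques, N m; "eef_pos": TCP position; "tool_rot": TCP orientation; "ft_force": force on the tool from outside, world axes, zero at the start; "torque": the same for the moment, N m; "grip_width": finger opening in mm; "gripper_force": force on a finger pad.
Only numpy, scipy, OpenCV 4.12 (cv2) and the standard library are available. Lean on these libraries where they do the work, as an engineer would, in place of code of your own. Each camera call takes 0.05 s, during which the arm holds its last target. There are 200 camera calls.

## Task

The technician is about to slide papers behind the tall docket card and needs its spring clip held open. Ring the call bell by pressing its plunger right down to its stop and letting it spring back; then pick up the spring clip by its two finger tabs, squeeze it wide open, and bring it round the free upright edge of the tall card (the edge that sticks out beyond the stand's foot, not the low card), so that the edge stands well inside the gaping jaws, with a jaw on each side and neither touching the card. Finish while holding it there wide open, lifted clear of the worktop: do not let go, and leave both stands and the other things where they are.

Things in the scene. Friction and masses are not known exactly. Their poses are not given: they have to be found in the camera images.
- bell: Call bell, fixed to the worktop: a steel dome, 78 mm across, on a black foot of 88 mm; origin at the centre of its underside, z up. Its plunger stands upright on top, on the bell's axis.
- plunger (a joint): Travel of the bell's plunger (m): 0 up, 0.007 right down at its stop; it springs back by itself. About 2 N start it and 5 N hold it at the stop.
- plunger_top (a point): Middle of the top of the plunger's round head (23 mm across, 8 mm thick); 67 mm above the worktop when up.
- clip: Spring clip of sheet steel, like a large clothes peg, about 65 g, lying on its side, 28 mm tall, 99 mm long. Origin at the hinge, on the underside; z = hinge axis (up), x along the shut clip to the jaw tips (x = +49 mm), y to its left. Frame of the left half (left tab, left jaw). To be squeezed at the tabs from above, closing across x.
- clip_jaw (a joint): Opening angle between the clip's halves (rad): 0 shut, 0.5 fully open at its stop. Squeezing the tabs opens it; the spring shuts it. Squeezed evenly each half turns 0.25 rad; the tabs then stand parallel, 21 mm apart over the outside, and the tips gape 26 mm. About 8 N of squeeze holds it at the stop.
- lip_left (a point): Inner corner of the left jaw's tip, half-way up its 28 mm height. On the clip, moves with the left half.
- lip_right (a point): The same on the right jaw's tip. Shut, the two are 2 mm apart; fully open, 26 mm.
- tall_stand: Loose weighted stand (about 0.7 kg) with the TALL card: dark foot 80 x 50 x 14 mm (x, y, z) with an upright stiff white card, 4 mm thick, in the plane y = 0, from x = -85 to +35 mm and z = 20 to 108 mm. So the card overhangs the foot by 45 mm; its free upright edge is at x = -85 mm. Origin under the foot's centre, z up.
- tall_stand_edge (a point): Middle of the free upright edge of the tall card: 85 mm from the stand's origin along its -x, 64 mm above the worktop.
- low_stand: The same stand with a LOW card (z = 20 to 66 mm); leave it alone. Same frame. The two stands swap places from start to start.
- cast_near: Plaster dental cast on a pale base, 57 x 67 x 40 mm, origin under its centre; a bystander.
- wax_jar: Brown jar with a white screw lid, 52 mm across, 48 mm tall, origin under its centre; a bystander.
- glue: Slim white bottle with a yellow cap, 24 mm across, 76 mm tall, origin under its centre; a bystander.
- beaker: Clear measuring beaker, 65 mm across, 88 mm tall, origin under its centre; a bystander.
- tab_left (a point): Rolled rear end of the left finger tab, half-way up, 47 mm behind the hinge and 20 mm left of the clip's middle line when shut. The tabs run from here to the hinge, 46 mm apart over the outside here and 22 mm at the hinge when shut.
- tab_right (a point): The same on the right finger tab.
- wax_box: Flat pink carton, 65 x 95 x 22 mm, origin under its centre; a bystander.
- dust_brush: Wooden bench brush, 26 x 150 x 25 mm, origin under its centre; a bystander.

How it is judged (in metres and radians):
On the way, in this order (a step that is already met when the one before it is completed fails the run):
1. the bell's plunger is pressed down to its stop (at least 6 of 7 mm) (value of joint plunger above 0.006 m), for 0.05 s.
2. the plunger has sprung back up (within 1.5 mm), the clip still lying there (value of joint plunger below 0.0015 m and height (world z) of clip below 0.015 m), for 0.05 s.
3. the clip is lifted off the worktop in the fingers (height (world z) of clip above 0.02 m and contact force between the fingers and clip above 1 N), for 0.2 s.
At the end, for the whole second after the job is handed in: Fingers hold the clip still, open over 0.38 rad, underside over 20 mm up; both jaw tips 8 to 50 mm past the tall card's free edge, one each side (3 mm or more from its mid-plane), within its height, not touching it; plunger up; tall stand moved under 15 mm and upright (value of joint clip_jaw above 0.38 rad and contact force between the fingers and clip above 2 N and height (world z) of clip above 0.02 m and x of lip_left in the frame of tall_stand between -0.077 and -0.035 m and x of lip_right in the frame of tall_stand between -0.077 and -0.035 m and z of lip_left in the frame of tall_stand between 0.025 and 0.105 m and z of lip_right in the frame of tall_stand between 0.025 and 0.105 m and ((y of lip_left in the frame of tall_stand above 0.003 m and y of lip_right in the frame of tall_stand below -0.003 m) or (y of lip_left in the frame of tall_stand below -0.003 m and y of lip_right in the frame of tall_stand above 0.003 m)) and contact force between clip and tall_stand below 0.3 N and linear speed of clip below 0.02 m/s and value of joint plunger below 0.0015 m and distance of tall_stand from where it was at the start of the episode below 0.015 m and angle between tall_stand's own z axis and vertical below 0.1 rad); the arm keeps its last pose, push and grip.
It fails at once if the tall stand is pushed more than 20 mm (distance of tall_stand from where it was at the start of the episode above 0.02 m).
It fails at once if the low stand is pushed more than 20 mm (distance of low_stand from where it was at the start of the episode above 0.02 m).
It fails at once if the cast, jar, bottle, beaker, carton or brush is pushed more than 20 mm (distance of any of cast_near, wax_jar, glue, beaker, wax_box, dust_brush from where it was at the start of the episode above 0.02 m).
It also fails if it takes over 48 s, if anything falls off the work surface, if the arm or the gripper's body presses on something with over 40 N, if the wrist force passes 120 N, or if a joint passes its speed limit or range.

## Working session

There is one attempt and no reset: what is moved stays moved. The work goes in short steps, Python scripts to look and compute and a shell command to move; the robot and the scene stay as the last step left them, time stands still between calls to the robot, and variables do not carry over. Pictures are saved under pics/ and viewed, at most 10 in all, crops included, and the job is handed in when it is done.

```bash
mkdir -p pics
cat > h.py <<'E'
import numpy as np, cv2
from cell import bot, snapshot
np.set_printoptions(precision=4,suppress=True)
def take(name,fn):
    s=bot.get_state(); d=snapshot(name)
    cv2.imwrite('pics/'+fn+'.png',cv2.cvtColor(d['img'],cv2.COLOR_RGB2BGR))
    if 'pose' in d: P=np.array(d['pose'])
    else:
        T=np.eye(4);T[:3,:3]=s['tool_rot'];T[:3,3]=s['eef_pos'];P=T@np.array(d['hand_eye'])
    np.savez('pics/'+fn+'.npz',P=P,K=d['camera_matrix'],k1=d['k1'])
    return s,d
def ray(fn,u,v):
    c=np.load('pics/'+fn+'.npz');K=c['K'];k=float(c['k1']);P=c['P']
    d=cv2.undistortPoints(np.array([[[u,v]]],float),K,np.array([k,0,0,0]))[0,0]
    return P[:3,3],P[:3,:3]@np.array([d[0],d[1],1])
def at(fn,u,v,z):
    o,r=ray(fn,u,v);return o+r*(z-o[2])/r[2]
def proj(fn,p):
    c=np.load('pics/'+fn+'.npz');q=np.linalg.inv(c['P'])@np.append(p,1)
    return cv2.projectPoints(q[None,:3],np.zeros(3),np.zeros(3),c['K'],np.array([float(c['k1']),0,0,0]))[0].ravel()
E
python3 - <<'E'
from h import *
for n in ['scene','side','wrist']:
    s,d=take(n,n+'0'); print(n,np.load('pics/'+n+'0.npz')['P'])
print(s)
a,b=[cv2.imread(f'pics/{n}0.png') for n in ('scene','side')]
E
```

```text
scene [[   0.666    -0.5037    0.5503  -13.6751]
 [  -0.7457   -0.4695    0.4727 -673.1569]
 [   0.0202   -0.7252   -0.6883  789.7311]
 [   0.        0.        0.        1.    ]]
side [[    0.8887    -0.2565     0.38     -18.8473]
 [   -0.4584    -0.5111     0.7271 -1243.7037]
 [    0.0077    -0.8203    -0.5718   898.0866]
 [    0.         0.         0.         1.    ]]
wrist [[  1.       0.0002  -0.0003 624.3225]
 [  0.0001  -0.9617  -0.2742  70.3448]
 [ -0.0004   0.2742  -0.9617 373.2231]
 [  0.       0.       0.       1.    ]]
{'t': 0.1, 'joint_positions': array([-0.1056,  0.4915,  1.5594,  0.    ,  1.0917, -0.1056]), 'dq': array([ 0.0007, -0.0019, -0.0028,  0.0005, -0.0005, -0.0007]), 'joint_efforts': array([  0.0017, -61.9447, -26.2024,  -0.0001,   0.003 ,  -0.    ]), 'eef_pos': array([624.8096,   0.0397, 255.7937]), 'tool_rot': array([[ 0.    ,  1.    , -0.001 ],
       [ 1.    , -0.    ,  0.0001],
       [ 0.0001, -0.001 , -1.    ]]), 'ft_force': array([-0.3791, -0.4228,  0.8631]), 'torque': array([0.0095, 0.0114, 0.0471]), 'gripper_force': 0.0, 'grip_width': 85.03969044651987}
```

View pics/scene0.png

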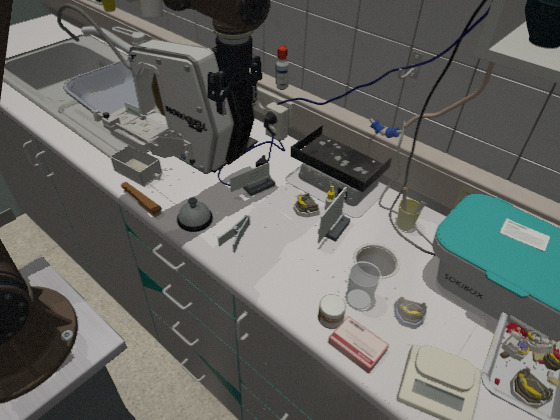

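View pics/wrist0.png

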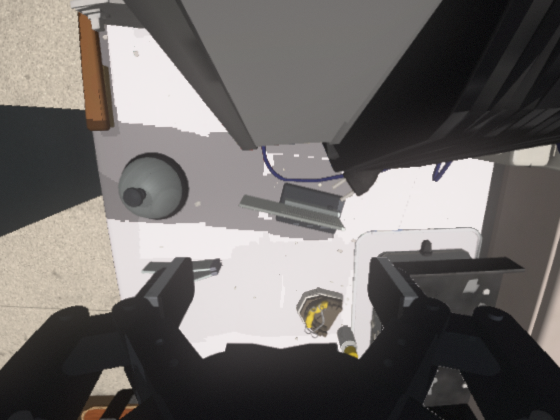

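View pics/side0.png

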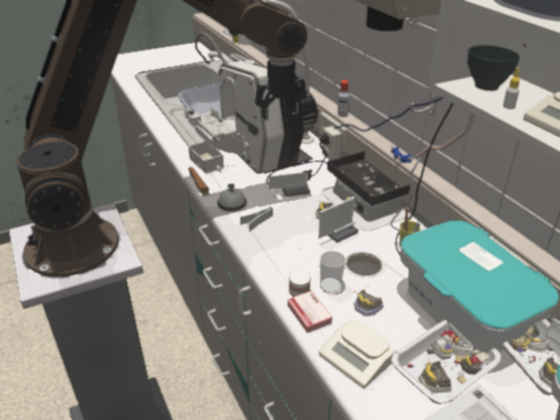

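The scene view shows the bell at (195,215), the clip at (235,232), the low stand at (260,182) and the tall stand at (333,215). The wrist view shows the bell at (150,190), the clip at (180,267) and the tall card's top at (380–525,267).

Run:
```python
from h import *
a=cv2.imread('pics/scene0.png')[170:260,170:370]
cv2.imwrite('pics/c1.png',cv2.resize(a,None,fx=4,fy=4,interpolation=cv2.INTER_CUBIC))
print('plunger',at('wrist0',134,197,67))
print('clip ends',at('wrist0',145,266,28),at('wrist0',220,266,28))
print('tall top ends',at('wrist0',378,267,108),at('wrist0',524,266,108))
```

```text
plunger [466.3236  -2.5234  67.    ]
clip ends [ 447.8494 -104.0199   28.    ] [ 546.4353 -103.06     28.    ]
tall top ends [721.0529 -64.2136 108.    ] [877.2671 -65.8412 108.    ]
```

View pics/c1.png

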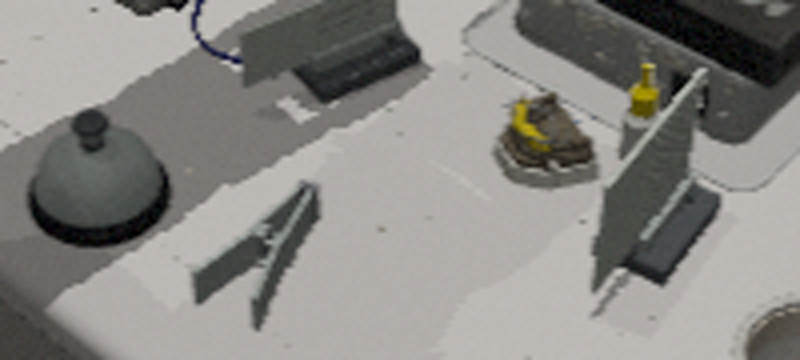

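The crop shows the clip's tips at (310,183), and its tabs at (195,280) and (257,310). The tall card's free edge runs from (606,190) on top to (597,288) at the bottom, and its far top corner is at (704,72).

Run:
```python
from h import *
f=lambda u,v,z:at('scene0',170+u/4-.4,170+v/4-.4,z)
for n,u,v,z in [('free top',606,190,108),('free bot',597,288,20),('far top',704,72,108),('tips top',310,182,28),('tabL top',195,268,28),('tabR top',255,297,28),('plunger',90,117,67),('cast',545,160,20),('glue base',635,155,10),('lowcard free top',243,38,66),('low far',395,-10,66)]: print(n,f(u,v,z))
```

```text
free top [ 588.0431 -291.4086  108.    ]
free bot [ 597.1296 -288.0667   20.    ]
far top [ 705.8972 -273.1108  108.    ]
tips top [ 541.4418 -110.5239   28.    ]
tabL top [ 445.0976 -111.9115   28.    ]
tabR top [ 452.7184 -153.3696   28.    ]
plunger [463.789   -4.6614  67.    ]
cast [ 661.1048 -197.8497   20.    ]
glue base [ 712.4939 -230.6036   10.    ]
lowcard free top [578.4239 -17.0001  66.    ]
low far [679.9384 -53.6481  66.    ]
```

```bash
python3 -m jog '[[[-0.001,-0.04,0.02,0,0,0],[-0.001,-0.04,0.03,0,0,0],[-0.001,-0.04,0.04,0,0,0],[-0.001,-0.04,0.04,0,0,0],[0,0,0.02,0,0,0],[0,0,0,0,0,0]]]' 1 30
```

```text
t: 0.9
eef_pos: [464.6, -4.0, 105.5]
tool_rot: [[0.0, 1.0, -0.002], [1.0, -0.0, 0.0], [0.0, -0.002, -1.0]]
ft_force: [0.8, 0.0, 0.3]
grip_width: 0.0
gripper_force: 0.0
```

```bash
python3 -m jog '[[[0,0,0.01,0,0,0],[0,0,0.005,0,0,0],[0,0,0.003,0,0,0],[0,0,0,0,0,0]]]'; python3 -m jog '[[[0,0,0.003,0,0,0],[0,0,0,0,0,0]]]'
```

```text
t: 1.4
eef_pos: [465.4, -4.0, 88.5]
tool_rot: [[-0.0, 1.0, 0.001], [1.0, 0.0, -0.0], [-0.0, 0.001, -1.0]]
ft_force: [0.7, 1.0, 3.3]
grip_width: -0.3
gripper_force: 1.6
t: 1.65
eef_pos: [465.4, -4.0, 85.4]
tool_rot: [[0.0, 1.0, 0.001], [1.0, -0.0, -0.0], [-0.0, 0.001, -1.0]]
ft_force: [0.6, 0.0, 5.0]
grip_width: -0.1
gripper_force: 2.2
```

```bash
python3 -m jog '[[[0,0,0.001,0,0,0],[0,0,0.001,0,0,0],[0,0,0,0,0,0]]]'
```

```text
t: 2.02
eef_pos: [465.4, -4.0, 84.4]
tool_rot: [[-0.0, 1.0, 0.002], [1.0, 0.0, -0.0], [-0.0, 0.002, -1.0]]
ft_force: [-1.9, 1.7, 22.8]
grip_width: 0.3
gripper_force: 11.1
```

```bash
python3 -m jog '[[[0,0,-0.055,0,0,0],[0,0,-0.06,0,0,0],[-0.06,0,0,0,0,0],[-0.06,0,0,0,0,0]]]' -1 30; python3 -m jog '[[[0,0,0,0,0,0.17],[0,0,0,0,0,0.17],[0,0,0,0,0,0.17],[0,0,0,0,0,0.17],[0,0,0,0,0,0.17],[0,0,0,0,0,0.17],[0,0,0,0,0,0.17],[0,0,0,0,0,0.15]]]'; python3 -m jog '[[[0,0,0,0,0,0],[0,0,0,0,0,0]]]'
python3 -c "
from h import *
take('wrist','wrist1')"
```

```text
t: 2.52
eef_pos: [464.7, -124.8, 199.0]
tool_rot: [[-0.002, 1.0, 0.001], [1.0, 0.002, -0.0], [-0.0, 0.001, -1.0]]
ft_force: [1.1, 0.4, -0.1]
grip_width: 72.5
gripper_force: 0.0
t: 3.52
eef_pos: [464.5, -123.8, 197.9]
tool_rot: [[0.975, 0.224, -0.001], [0.224, -0.975, 0.001], [-0.001, -0.001, -1.0]]
ft_force: [0.5, -0.1, 0.0]
grip_width: 85.7
gripper_force: 0.0
t: 3.78
eef_pos: [464.8, -123.9, 198.1]
tool_rot: [[0.973, 0.232, -0.001], [0.232, -0.973, 0.0], [-0.0, -0.0, -1.0]]
ft_force: [1.0, -0.2, 0.5]
grip_width: 85.5
gripper_force: 0.0
```

View pics/wrist1.png

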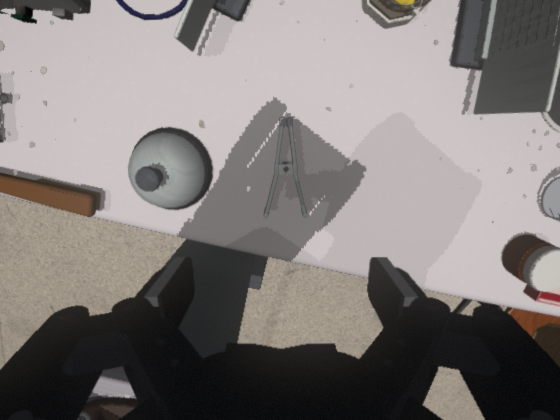

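The plunger looks up again. The clip's tips are at (287,118), its hinge at (286,168), and its tab ends at (266,214) and (305,214). The tall card's free edge runs from about (465,112) on the worktop side to (475,112) on top.

```bash
python3 - <<'E'
from h import *
s=bot.get_state();R=s['tool_rot'];p=s['eef_pos']
for n,u,v,z in [('tips',287,118,28),('hinge',286,168,28),('tL',266,214,28),('tR',305,214,28),('card free top',475,113,108),('card free bot',466,112,20),('cardtop far',500,0,108)]:
    q=at('wrist1',u,v,z);print(n,q,'tool',R.T@(q-p))
E
python3 - <<'E'
import cv2
a=cv2.imread('pics/wrist1.png')[0:150,420:560]
cv2.imwrite('pics/c2.png',cv2.resize(a,None,fx=4,fy=4,interpolation=cv2.INTER_CUBIC))
E
```

```text
tips [ 540.1494 -111.2174   28.    ] tool [ 76.2173   5.1091 170.1589]
hinge [ 494.5296 -121.3609   28.    ] tool [ 29.4885   4.4214 170.1729]
tL [ 444.6247 -112.7133   28.    ] tool [-17.0612 -15.539  170.1917]
tR [ 453.771  -151.0804   28.    ] tool [-17.0408  23.9033 170.1816]
card free top [ 573.0262 -234.9991  108.    ] tool [ 79.5366 133.1182  90.125 ]
card free bot [ 588.9714 -279.9463   20.    ] tool [ 84.6747 180.5578 178.1113]
cardtop far [ 645.4189 -226.5269  108.    ] tool [151.925  141.6268  90.1015]
```

View pics/c2.png

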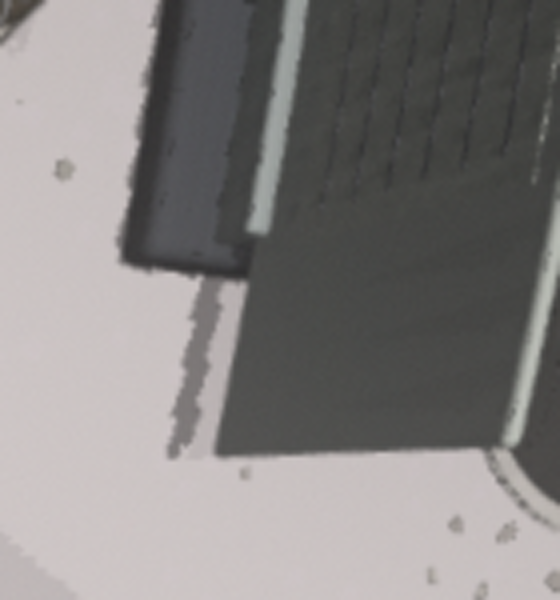

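The crop shows the card's free edge from (510,447) on top to (218,455) at the bottom, with the top edge running up to (560,235).

```bash
python3 - <<'E'
from h import *
a=at('wrist1',547.3,111.3,108);b=at('wrist1',474.2,113.2,20);c=at('wrist1',559.5,58.5,108);print(a,b,c,np.degrees(np.arctan2(*(c-a)[1::-1])))
E
python3 -m jog '[[[0,0.004,0.05,0,0,0],[0,0,0.05,0,0,0],[0,0,0.04,0,0,0],[0,0,0.02,0,0,0],[0,0,0.009,0,0,0],[0,0,0,0,0,0]]]'
```

```text
[ 589.1087 -288.0759  108.    ] [ 590.1347 -288.6006   20.    ] [ 624.7733 -282.8554  108.    ] 8.327669827379133
t: 4.58
eef_pos: [465.9, -127.9, 29.2]
tool_rot: [[0.973, 0.23, -0.0], [0.23, -0.973, 0.0], [-0.0, -0.0, -1.0]]
ft_force: [1.3, -0.9, -0.7]
grip_width: 85.5
gripper_force: 0.0
```

```bash
python3 -m jog '[[[0,0,0,0,0,0],[0,0,0,0,0,0],[0,0,0,0,0,0],[0,0,0,0,0,0],[0,0,0,0,0,0],[0,0,0,0,0,0],[0,0,0,0,0,0],[0,0,0,0,0,0]]]' 1 40
```

```text
t: 5.58
eef_pos: [466.3, -128.0, 30.2]
tool_rot: [[0.973, 0.229, 0.002], [0.229, -0.973, -0.001], [0.001, 0.001, -1.0]]
ft_force: [-1.4, -0.3, 10.1]
grip_width: 17.8
gripper_force: 39.3
```

```bash
python3 -m jog '[[[0,0,-0.005,0,0,0],[0,0,-0.015,0,0,0],[0,0,-0.03,0,0,0],[0,0,-0.03,0,0,0],[0,0,0,0,0,0],[0,0,0,0,0,0],[0,0,0,0,0,0]]]'
python3 -c "
from h import *
take('wrist','wrist2')"
```

```text
t: 6.45
eef_pos: [465.6, -127.7, 108.6]
tool_rot: [[0.973, 0.229, -0.001], [0.229, -0.973, 0.001], [-0.001, -0.001, -1.0]]
ft_force: [0.4, 0.2, -1.6]
grip_width: 17.8
gripper_force: 39.2
```

View pics/wrist2.png

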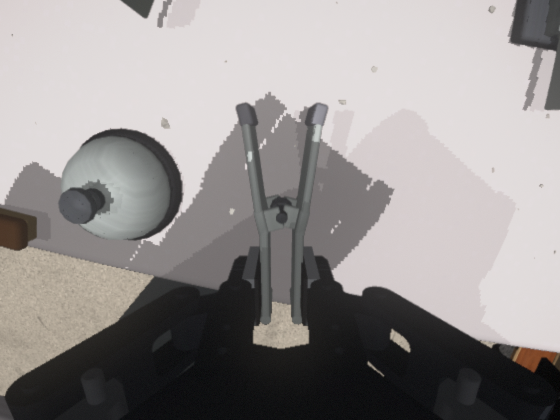

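The clip is held level and wide open, with its tabs parallel. The tips are at (246,106) and (318,106) and the hinge is at (281,212).

Run:
```python
from h import *
s=bot.get_state();R=s['tool_rot'];p=s['eef_pos']
for n,u,v in [('tipL in',257,108),('tipR in',308,108),('hinge',281,212)]:
    q=at('wrist2',u,v,106);print(n,q,'tool',R.T@(q-p))
L=R.T@(at('wrist2',257,108,106)-p);Rr=R.T@(at('wrist2',308,108,106)-p);m=(L+Rr)/2;m[2]=12
a=np.radians(8.6);c,S=np.cos(a),np.sin(a);N=np.array([[c,S,0],[S,-c,0],[0,0,-1]])
edge=np.array([590,-288.5,83]);u=np.array([c,S,0])
for d in (-30,28):
    T=edge+u*d-N@m; print('TCP',T,'tool(new axes) delta',N.T@(T-p))
```

```text
tipL in [ 537.1017 -100.627   106.    ] tool [ 75.7864 -10.0449   2.4887]
tipR in [ 541.6099 -119.7777  106.    ] tool [75.7941  9.6294  2.471 ]
hinge [ 498.5411 -119.2197  106.    ] tool [33.9951 -0.7664  2.5292]
TCP [ 485.4303 -304.5248   95.    ] tool(new axes) delta [ -6.8536 177.7544  13.5682]
TCP [ 542.7782 -295.8517   95.    ] tool(new axes) delta [ 51.1464 177.7544  13.5682]
```

```bash
python3 -c "
from h import *
print(at('scene0',358,300,0),at('scene0',364,272,88),at('scene0',333,300,48))"
python3 -m jog '[[[0,0,0,0,0,0.08],[-0.007,0.03,0,0,0,0],[0,0.045,0.004,0,0,0],[0,0.045,0.005,0,0,0],[0,0.04,0.005,0,0,0],[0,0.018,0,0,0,0],[0,0,0,0,0,0],[0,0,0,0,0,0]]]'
python3 -c "
from h import *
take('wrist','wrist3')"
```

```text
[ 536.1816 -441.7462   -0.    ] [ 539.1684 -438.4056   88.    ] [ 469.0282 -419.1359   48.    ]
t: 7.5
eef_pos: [485.5, -303.6, 95.2]
tool_rot: [[0.989, 0.151, -0.001], [0.151, -0.989, 0.001], [-0.001, -0.001, -1.0]]
ft_force: [0.9, 0.8, -0.8]
grip_width: 17.9
gripper_force: 39.2
```

View pics/wrist3.png

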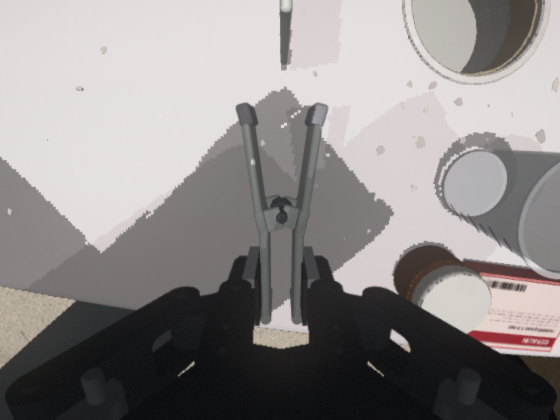

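The card's free edge lies straight ahead of the jaws: its top is at about (287,11) and its bottom at (284,67). The tips are at (257,108) and (308,108), so they sit either side of it.

Run:
```python
from h import *
s=bot.get_state();R=s['tool_rot'];p=s['eef_pos']
for n,u,v,z in [('L',257,108,94),('R',308,108,94),('top',286.5,11,108),('top0',287,0,108),('bot',284,67,20)]:
    q=at('wrist3',u,v,z);print(n,R.T@(q-p))
```

```text
L [75.511  -9.8214  1.3211]
R [75.5129  9.6242  1.309 ]
top [104.4572   1.0322 -12.6966]
top0 [107.6795   1.1793 -12.6979]
bot [103.4772   1.2948  75.3036]
```

```bash
python3 -m jog '[[[0,0.001,0,0,0,0],[0.015,0,0,0,0,0],[0.015,0,0,0,0,0],[0.012,0,0,0,0,0],[0.009,0,0,0,0,0],[0.005,0,0,0,0,0],[0,0,0,0,0,0],[0,0,0,0,0,0]]]'
python3 -c "
from h import *
take('wrist','wrist4')"
```

```text
t: 8.55
eef_pos: [541.0, -297.5, 95.3]
tool_rot: [[0.989, 0.15, -0.0], [0.15, -0.989, 0.0], [-0.0, -0.0, -1.0]]
ft_force: [0.1, 0.9, -0.5]
grip_width: 18.0
gripper_force: 39.2
```

View pics/wrist4.png

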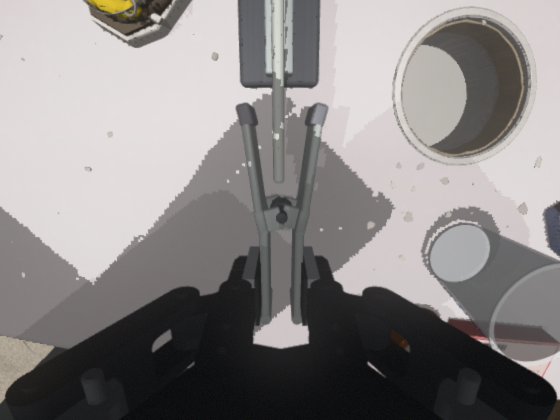

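The card's edge, at (278,180), stands inside the gape between the tips at (257,108) and (308,108). It sits about 1 mm left of centre and a little deep, so I'll make a small correction.

```bash
python3 -m jog '[[[-0.005,-0.001,0,0,0,0],[0,0,0,0,0,0],[0,0,0,0,0,0],[0,0,0,0,0,0],[0,0,0,0,0,0]]]'
python3 -c "
from h import *
print(bot.job_done())"
```

```text
t: 9.22
eef_pos: [536.2, -297.3, 95.3]
tool_rot: [[0.989, 0.15, 0.0], [0.15, -0.989, -0.0], [0.0, 0.0, -1.0]]
ft_force: [-0.6, -0.6, -0.8]
grip_width: 18.1
gripper_force: 39.2
the job is handed in; nothing more can be done
None
```

I rang the bell and handed the job in with the clip held wide open round the tall card's free edge, its tips about 25 mm past it, one each side and clear of the card in the last picture (taken before a final 5 mm back-off); the hand-in returned no verdict.

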